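# Scrape the leftovers off the hand shovel and park it

## Robot

A 6-joint arm with a two-finger parallel gripper is mounted at the origin on the work surface. World frame = base frame: x ahead of the robot, y to its left, z up, the work surface at z = 0. Lengths are in mm, angles in rad, forces in N, time in s.
With the tool pointing down it reaches from about 350 to 925 mm from the base axis. Payload 6.4 kg.
Tool frame: the origin (TCP) lies midway between the tips of the shut fingers; the grasp point (between the pads) lies 19 mm behind it; x points along the fingers, y is the direction in which the jaws open and shut, and the axes are right-handed (so a half turn about x gives the same grasp; the last joint's range is limited). The gripper opens to 94 mm and grips with 3 to 60 N. Pads are 16 mm wide; open, the fingers measure 119 mm over their backs; the gripper's body (75 mm by 177 mm) begins 78 mm behind the grasp point.
Start: joints at [1.126, 0.245, 1.558, -0, 1.339, -0.174], TCP at [173.873, 626.324, 176.555] pointing down, gripper open.
Joint ranges: [-3.13, 3.13], [-1.02, 2.26], [0.13, 2.54], [-0.95, 4.09], [0.21, 2.88], [-2.74, 2.74]. Speed limits (rad/s): [2.57, 2.57, 3.14, 3.14, 3.14, 3.14].

## Interface

Orientations are given as a 3x3 rotation matrix whose columns are the frame's x, y, z axes.
In Python, from station import r gives the robot as it stands. Calls block until the motion is done:
- r.move_pose(position, orientation): joint-space move of the TCP to a pose.
- r.servo_line(position, ori=None, v=150): straight line of the TCP; ori=None keeps the orientation; v is the mean speed in mm/s.
- r.set_joints(angles): joint-space move.
- r.move_gripper(opening, f_grip=None): finger opening in mm; f_grip is the grip in N (None keeps the last); returns when the fingers have stopped.
- r.hold(seconds).
- r.inverse_kinematics(position, orientation): joint angles nearest the present ones, or None.
- r.camera(name): name is "side" or "top" or "wrist"; returns (picture, depth): 420x560x3 uint8, red, green, blue; 420x560 float32, mm along the optical axis (not along the pixel's ray), 0 where there is no reading.
- r.get_calibration(name): a dict with "fx", "fy", "cx", "cy" (pixels), "distortion" ([k1, k2, p1, p2, k3] as OpenCV has them; the pictures are not rectified), "extrinsics" (4x4, takes a point from world to camera coordinates); the wrist camera has in their place "T_tool_cam" (4x4, takes a point from camera to tool coordinates, whose origin is the TCP and whose axes are the tool frame's). Camera axes: x right, y up, looking along -z (the intrinsics and any distortion apply to the point x, -y, -z); pixel columns grow to the right and rows downward; lengths in mm; the calibration is good to about 2 mm. A picture is of the moment at which its call begins: read the wrist's pose just before it. get_calibration takes no time and is no camera call.
A pose or a line that the arm cannot do raises r.PlanningError and nothing moves.
- r.job_done(): hands the job in, once; it reports no verdict.
Readings, each from a call of its own:
- r.read_time(): time.
- r.read_joint_positions(): joint angles.
- r.read_dq(): joint speeds.
- r.read_joint_efforts(): joint torques, N m.
- r.read_tcp_pos(): TCP position.
- r.read_tool_rot(): TCP orientation.
- r.read_contact_force(): force on the tool from outside, world axes, zero at the start.
- r.read_torque(): the same for the moment, N m.
- r.read_grip_width(): finger opening in mm.
Only numpy, scipy, OpenCV 4.12 (cv2) and the standard library are available. Lean on these libraries where they do the work, as an engineer would, in place of code of your own. Each camera call takes 0.05 s, during which the arm holds its last target. There are 200 camera calls.

## Task

Carry the loaded hand shovel to the plywood waste box, rest the front edge of its blade on the box's rim with the three leftovers still aboard, then tip it with the edge kept pressed on that rim until all three have slid off into the box. Then park the shovel: lower it until its blade lies flat on the table with the eye of its tail round the upright post, only then let go. Leave everything else on the table where it is.

Things in the scene. Friction and masses are not known exactly. Their poses are not given: they have to be found in the camera images.
- shovel: Flat steel hand shovel, 0.4 kg, lying loaded on the table. Origin: centre of the blade's underside; +x to the open front edge (lip), z up. Blade 180 (x) x 170 (y) x 4 mm; side walls 34 mm high, ending 20 mm short of the lip; rear wall 44 mm. A grip bar bridges the blade; a tail behind ends in an eye. At the start the lip points about world -y, to the waste box.
- shovel_grip (a point): Centre of the shovel's wooden grip bar, 125 mm straight above the origin, near the balance point: 20 mm thick (shovel's x), 172 mm long (y), 26 mm high, on flat uprights at the blade's sides (24 mm wide in x). Leftovers pass below it.
- shovel_lip (a point): Middle of the underside of the blade's front edge, 90 mm ahead (+x) of the shovel's origin. The blade is smooth: leftovers start to slide at a tilt of about 13 to 20 degrees; 36 degrees clears it briskly.
- shovel_eye (a point): Centre of the lower face of the tail's eye, 150 mm behind (-x) and 24 mm above the shovel's origin. The eye is a steel ring, hole 40 mm, outside 56 mm, 12 mm high, its hole upright when the shovel is level.
- wastebox: Open plywood waste box, fixed to the table. 270 (x) x 200 (y) x 85 mm high outside, walls 8 mm, floor 8 mm. Origin: centre of its underside.
- wastebox_rim (a point): Centre of the waste box's mouth, at rim height (85 mm above the table); axes as the box.
- post: Upright steel parking post, fixed: 28 mm diameter, 78 mm high in all, the top 16 mm tapering to 12 mm, on a foot disc of 80 mm diameter and 5 mm. Origin: centre of the foot's underside, on the post's axis. With the eye round the post and the blade flat on the table, the eye hangs clear above the foot.
- carton_c (a point): Centre of a small plain card box, 100 x 58 x 38 mm (x, y, z), 70 g, lying on the blade; leftover.
- core_c (a point): Centre of an empty cardboard tape core, 68 mm outside, 56 mm inside, 26 mm high, 40 g, lying flat on the blade (axis z); leftover.
- block_c (a point): Centre of a wooden block, 30 x 80 x 24 mm, 50 g, lying on the blade near the lip; leftover.
- drink: Bystander: full drink carton standing upright, 48 x 60 x 115 mm, origin under its centre.
- tape: Bystander: roll of masking tape lying flat, 104 mm outside, 24 mm high, origin under its centre.
- pastels: Bystander: open flat box of pastel sticks, 100 x 170 x 22 mm, origin under its centre.
- mug: Bystander: white mug, 80 mm across, 90 mm high, origin under its centre.
- glue: Bystander: glue jar, 44 mm across, 85 mm high, origin under its centre.
- brush: Bystander: flat brush lying on the table, 200 mm long, origin near its middle.
- eraser: Bystander: board rubber, 60 x 30 x 16 mm, origin under its centre.
Not all that is in view belongs to the job. Leave any blue or turquoise look-alike of the part that bears carton_c alone.

How it is judged:
By the outcome, as a careful person would: the job done as asked, in the order asked, and still so for the second after the job is handed in, with the robot touching nothing.
It also fails if it takes over 58 s, if anything falls off the work surface, if the arm or the gripper's body presses on something with over 40 N, if the wrist force passes 120 N, or if a joint passes its speed limit or range.

## Working session

There is one attempt and no reset: what is moved stays moved. The work goes in short steps, each a Python script; the robot and the scene stay as the last script left them, time stands still between calls to the robot, and variables do not carry over. Pictures are saved under pics/ and viewed, about 8 in all and at most 12, crops included, and the job is handed in when it is done.

```bash
ls; mkdir -p pics
cat > h.py <<'E'
import numpy as np, cv2
from station import r
def cap(n):
    R=np.array(r.read_tool_rot());p=np.array(r.read_tcp_pos())
    im,d=r.camera(n);c=r.get_calibration(n)
    if n=='wrist':
        T=np.eye(4);T[:3,:3]=R;T[:3,3]=p
        W=T@np.array(c['T_tool_cam'])
    else: W=np.linalg.inv(np.array(c['extrinsics']))
    K=np.array([[c['fx'],0,c['cx']],[0,c['fy'],c['cy']],[0,0,1.]])
    return dict(im=im,d=d,K=K,D=np.array(c['distortion'],float),W=W)
def rays(s,uv):
    q=cv2.undistortPoints(np.array(uv,float).reshape(-1,1,2),s['K'],s['D']).reshape(-1,2)
    return np.c_[q[:,0],-q[:,1],-np.ones(len(q))]
def onplane(s,uv,z):
    d=rays(s,uv)@s['W'][:3,:3].T;o=s['W'][:3,3]
    return o+d*((z-o[2])/d[:,2])[:,None]
def cloud(s):
    h,w=s['d'].shape;u,v=np.meshgrid(np.arange(w),np.arange(h))
    P=rays(s,np.c_[u.ravel(),v.ravel()])*s['d'].reshape(-1,1)
    P=P@s['W'][:3,:3].T+s['W'][:3,3]
    P[s['d'].ravel()==0]=np.nan
    return P.reshape(h,w,3)
def save(s,n,crop=None,k=1):
    im=s['im'][:,:,::-1]
    if crop: im=im[crop[1]:crop[3],crop[0]:crop[2]]
    cv2.imwrite('pics/'+n+'.png',cv2.resize(im,None,fx=k,fy=k,interpolation=cv2.INTER_CUBIC))
E
python3 - <<'E'
from h import *
import pickle
S={n:cap(n) for n in('top','side')}
pickle.dump(S,open('s0.pkl','wb'))
for n in S: save(S[n],n+'0',k=1.4); print(n,S[n]['W'][:3,3],(S[n]['d']==0).mean())
print(r.read_time())
E
```

```text
pics
top [ 404.48698224   62.36169356 1414.2619983 ] 0.00421343537414966
side [ -24.46714838 -703.52808177  939.01717775] 0.004162414965986395
0.1
```

View pics/top0.png

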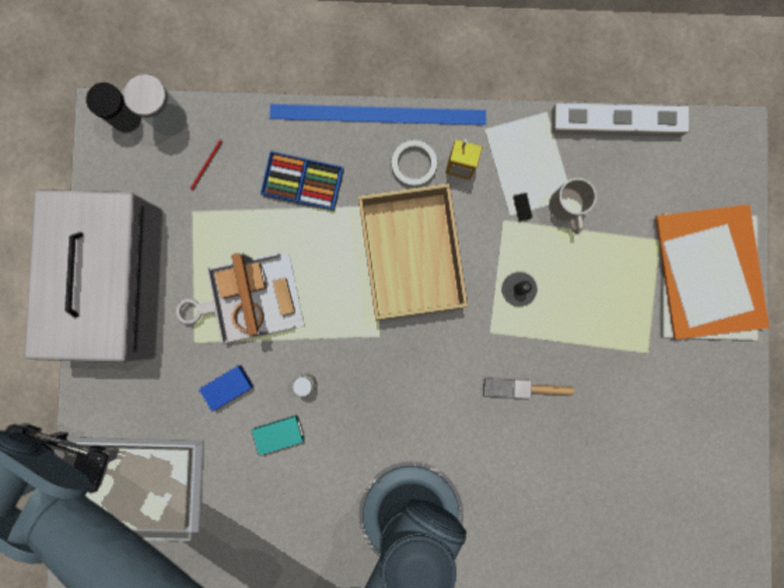

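View pics/side0.png

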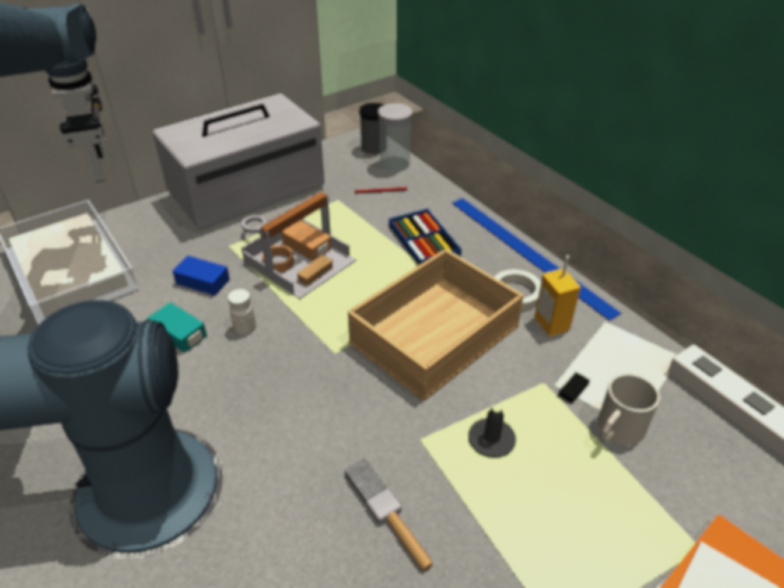

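The top view shows the following (784x588 px):
- Steel shovel at (255,297): lip to the right, eye at (189,312), and three brown leftovers aboard.
- Waste box at (413,252) and post at (520,289).
- Blue card box at (226,388) and teal card box at (278,436): small closed blocks with no bar or tail, so these are the look-alikes to leave alone.

The side view agrees. Next I measure and confirm with one crop.

Run:
```python
from h import *
import pickle
S=pickle.load(open('s0.pkl','rb'));s=S['top'];C=cloud(s)
z=C[...,2]; hsv=cv2.cvtColor(s['im'],cv2.COLOR_RGB2HSV)
print('table z',np.nanmedian(z[300:340,420:460]))
def reg(x0,y0,x1,y1):
    m=np.zeros(z.shape,bool);m[int(y0/1.4):int(y1/1.4),int(x0/1.4):int(x1/1.4)]=1;return m
def rect(m,n):
    P=C[m];P=P[~np.isnan(P[:,2])]
    q=cv2.minAreaRect(P[:,:2].astype(np.float32));print(n,len(P),np.round(q[0],1),np.round(q[1],1),round(q[2],1),'z',np.round(np.percentile(P[:,2],[5,50,95]),1));return P
sh=reg(170,235,310,350)
rect(sh&(z>118)&(z<150),'bar')
rect(sh&(z>28)&(z<150)|sh&(z>1.5)&(hsv[...,1]<45)&reg(205,235,310,350),'blade?')
rect(reg(170,290,203,330)&(z>20)&(z<50),'eye')
rect(reg(350,175,475,330)&(z>75)&(z<95),'rim')
rect(reg(500,265,540,310)&(z>45),'post top')
rect(reg(490,265,545,315)&(hsv[...,2]<90)&(z<20),'foot')
# bar and post by rays, both views
for nm,b,zp in(('barc',(225,245,262,340),138),):
    m=reg(*b)&(z>118)&(z<150);u=np.argwhere(m)[:,::-1]
    q=cv2.minAreaRect(u.astype(np.float32));print(nm,q,onplane(s,[q[0]],138))
# bright (gray-white) blade mask
m=(reg(205,240,310,350)&(hsv[...,1]<45)&(hsv[...,2]>120)).astype(np.uint8)
u=np.argwhere(m)[:,::-1];P=onplane(s,u,4);k=P[:,1]
print('blade ray: y range',np.percentile(k,[0,1,5,95,99,100]))
save(s,'c1',(115,160,400,250),2.8)
```

```text
table z -0.06047017623063766
bar 489 [473.6 359.3] [170.8  23.9] 13.8 z [123.9 137.1 141.8]
blade? 4202 [488.4 388.6] [261.7 288.9] 1.6 z [  1.9   7.7 137.7]
eye 157 [438.7 503.8] [54.5 55.8] 60.4 z [28.4 35.3 39.7]
rim 838 [579.7  14.1] [270.  200.5] 9.7 z [78.9 84.4 89.1]
post top 63 [ 509.5 -232.3] [27.4 25.4] 49.1 z [53.2 67.4 77.2]
foot 339 [ 509.9 -232.9] [72.3 70.6] 70.1 z [0.4 5.4 9.3]
barc ((174.92308044433594, 210.1154022216797), (59.423187255859375, 9.21745777130127), 78.69007110595703) [[473.57392915 357.27040648 138.        ]]
blade ray: y range [240.78815219 244.52689044 251.43278978 473.37606888 481.14948987
 485.46925693]
```

View pics/c1.png

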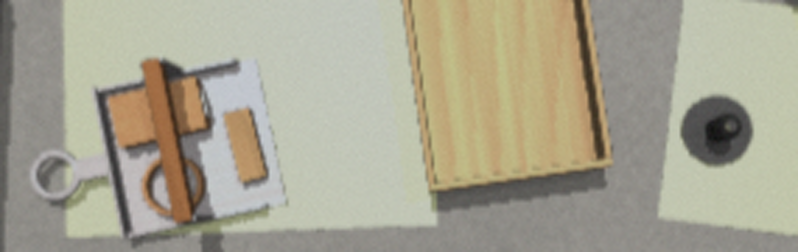

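The numbers agree with the sizes given:
- Bar to eye measures 149.6 mm (150 expected), and both give a yaw of about 13.7°.
- The rim measures 270 x 200.5 mm at z 84.4.
- The crop confirms the steel shovel carries the carton (158,110), core (172,187) and block (245,145), in crop pixels. That makes it the part that bears carton_c.

Next I check reachability along the whole path, then grasp and lift.

```bash
cat >> h.py <<'E'
from scipy.spatial.transform import Rotation as Ro
BOX=np.array([579.7,14.1]);BANG=np.radians(9.7);POST=np.array([509.7,-232.6])
INW=np.array([np.sin(BANG),-np.cos(BANG)])
LIP=BOX-INW*96           # mid of the near wall's rim
YBOX=-90+9.7; YPARK=-93
SIG=1
def Rs(yaw,tilt=0): return Ro.from_euler('ZY',[yaw,tilt],degrees=True).as_matrix()  # +tilt: lip down
def tool(org,R,h=106):
    o=np.array(org,float)+R@[0,0,h]
    return o,R@np.column_stack([[0,0,-1],[SIG,0,0],[0,-SIG,0]])
def lip(p,yaw,tilt): 
    R=Rs(yaw,tilt);return tool(np.array(p)-R@[90,0,0],R)
def park(z):
    R=Rs(YPARK);return tool(np.r_[POST,z]+R@[150,0,0],R)
E
python3 - <<'E'
import h
from h import *
O=np.array([473.6,358.3]);Y0=np.degrees(np.arctan2(358.3-503.8,473.6-438.7));print('yaw',Y0,'lip',LIP)
ways={'pre':tool([*O,110],Rs(Y0)),'g':tool([*O,0],Rs(Y0)),'up':tool([*O,110],Rs(Y0))}
for t in(0,20,36,46):ways['lip%d'%t]=lip([*LIP,85],YBOX,t)
ways['p1']=park(115);ways['p0']=park(0)
best=None
for sg in(1,-1):
    h.SIG=sg;print('sigma',sg)
    A=dict(pre=tool([*O,110],Rs(Y0)),g=tool([*O,0],Rs(Y0)),over=lip([*LIP,115],YBOX,0))
    for t in(0,20,36,46):A['lip%d'%t]=lip([*LIP,85],YBOX,t)
    A['p1']=park(115);A['p0']=park(0)
    for k,(p,R) in A.items():
        q=r.inverse_kinematics(p,R);print(k,np.round(p),None if q is None else np.round(q,2))
E
```

```text
yaw -76.51171372577966 lip [563.52501956 108.72753303]
sigma 1
pre [474. 358. 216.] [ 0.46  0.08  1.67 -0.    1.39  1.79]
g [474. 358. 106.] [ 0.46  0.19  1.76 -0.    1.19  1.79]
over [548. 197. 221.] [ 0.15  0.05  1.69 -0.    1.4   1.55]
lip0 [548. 197. 191.] [ 0.15  0.08  1.72 -0.    1.34  1.55]
lip20 [555. 156. 215.] [-0.11  0.06  1.73  0.34  1.46  1.24]
lip36 [562. 119. 224.] [-0.29  0.13  1.71  0.55  1.61  1.04]
lip46 [566.  95. 223.] [-0.39  0.21  1.69  0.66  1.71  0.95]
p1 [ 502. -382.  221.] [-0.83  0.17  1.57  0.    1.41  0.79]
p0 [ 502. -382.  106.] [-0.83  0.27  1.66 -0.    1.21  0.79]
sigma -1
pre [474. 358. 216.] [ 0.46  0.08  1.67 -0.    1.39 -1.35]
g [474. 358. 106.] [ 0.46  0.19  1.76 -0.    1.19 -1.35]
over [548. 197. 221.] [ 0.15  0.05  1.69 -0.    1.4  -1.59]
lip0 [548. 197. 191.] [ 0.15  0.08  1.72 -0.    1.34 -1.59]
lip20 [555. 156. 215.] [-0.11  0.06  1.73  0.34  1.46 -1.9 ]
lip36 [562. 119. 224.] [-0.29  0.13  1.71  0.55  1.61 -2.1 ]
lip46 [566.  95. 223.] [-0.39  0.21  1.69  0.66  1.71 -2.19]
p1 [ 502. -382.  221.] [-0.83  0.17  1.57 -0.    1.41 -2.35]
p0 [ 502. -382.  106.] [-0.83  0.27  1.66 -0.    1.21 -2.35]
```

Run:
```python
from h import *
O=np.array([473.6,358.3]);Y0=-76.4
p,R=tool([*O,110],Rs(Y0)); r.move_pose(p,R); print(r.read_time())
p,R=tool([*O,0],Rs(Y0)); r.servo_line(p,v=150)
r.move_gripper(12,30); r.move_gripper(12,55)
print(r.read_time(),r.read_grip_width(),r.read_contact_force(),r.read_tcp_pos())
p,R=tool([*O,15],Rs(Y0)); r.servo_line(p,v=60); print(r.read_grip_width(),r.read_contact_force(),r.read_torque())
p,R=tool([*O,115],Rs(Y0)); r.servo_line(p,v=100)
p,R=lip([*LIP,115],YBOX,0); r.servo_line(p,R,v=110); r.hold(.3)
print(r.read_time(),r.read_grip_width(),r.read_contact_force(),r.read_torque(),r.read_tcp_pos())
a=cap('top');b=cap('side')
import pickle;pickle.dump((a,b),open('s1.pkl','wb'))
im=np.hstack([a['im'][130:290,120:400],b['im'][90:250,150:430]])
cv2.imwrite('pics/over.png',cv2.resize(im[:,:,::-1],None,fx=1.42,fy=1.42))
```

```text
1.8167
4.0667 18.461701977124683 [-0.23895482  2.98168939 -0.56932158] [473.54094876 358.50548648 106.01091449]
18.15059616864348 [ 0.76225987  0.2666699  -5.8703879 ] [-0.14690314  0.07622537  0.0633333 ]
7.6833 18.146965594999497 [ 0.42406899 -0.41806948 -5.94948917] [-0.08655203  0.12513072  0.01890992] [548.28102064 197.63832259 221.01085011]
```

View pics/over.png

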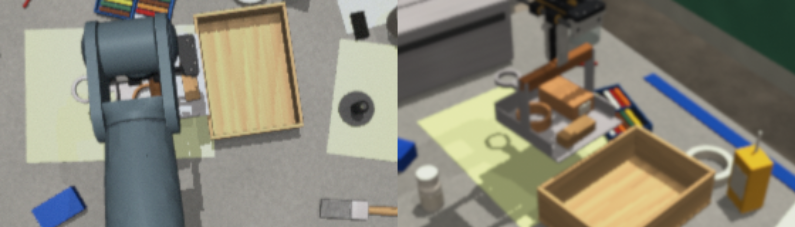

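Held level at (555,110) with all three leftovers aboard, lip facing the rim. I check the lip from the depth cloud, then lower to contact.

```bash
python3 - <<'E'
from h import *
import pickle
a,b=pickle.load(open('s1.pkl','rb'))
X=np.array([np.cos(BANG),np.sin(BANG)])
for n,s in(('top',a),('side',b)):
    P=cloud(s).reshape(-1,3);hs=cv2.cvtColor(s['im'],cv2.COLOR_RGB2HSV).reshape(-1,3)
    u=(P[:,:2]-LIP)@INW;w=(P[:,:2]-LIP)@X
    m=(np.abs(w)<90)&(u>-40)&(u<25)&(P[:,2]>105)&(P[:,2]<135)&(hs[:,1]<60)
    print(n,m.sum(),'u',np.percentile(u[m],[50,90,97,100]),'w',np.percentile(w[m],[1,99]))
    A=np.c_[u[m],w[m],np.ones(m.sum())];c=np.linalg.lstsq(A,P[m,2],rcond=None)[0];print(' plane: dz/du, dz/dw, z at lip',c)
E
python3 - <<'E'
from h import *
F0=np.array(r.read_contact_force())
z=87.;p,R=lip([*LIP,z],YBOX,0)
r.servo_line(p,R,v=50)
R_=lambda:np.array(r.read_contact_force())-F0
# lean 4 deg lip-down about the lip, then feel for the rim
p,R=lip([*LIP,z],YBOX,4); r.servo_line(p,R,v=30)
r.hold(.1);print('pre',R_())
while z>80:
    z-=.5;p,R=lip([*LIP,z],YBOX,4); r.servo_line(p,R,v=20);f=R_()
    print(z,np.round(f,2))
    if f[2]>4:break
print(r.read_time(),z)
a=cap('side');save(a,'rest',(150,110,400,300),2.8)
E
```

```text
top 314 u [-7.04164673 -0.43751529  0.770067    1.28206345] w [-84.38337334  81.77172931]
 plane: dz/du, dz/dw, z at lip [-6.90492357e-03 -5.81226422e-03  1.19487532e+02]
side 488 u [-11.74597473   0.81982518   2.01041496   3.60268981] w [-84.92876534  84.35007237]
 plane: dz/du, dz/dw, z at lip [-7.09474663e-02 -4.77584274e-03  1.19798087e+02]
pre [-1.02245563  0.93903192  0.36683719]
86.5 [-0.55  0.66 -0.14]
86.0 [-0.01  0.73 -1.11]
85.5 [-0.31  0.57  0.2 ]
85.0 [-0.09  1.34 -1.49]
84.5 [-0.04  0.33 -0.45]
84.0 [-1.13 -0.29 -1.42]
83.5 [-0.48  1.22  1.8 ]
83.0 [-1.36  3.08  3.79]
82.5 [-2.7   3.53  7.09]
11.3167 82.5
```

View pics/rest.png

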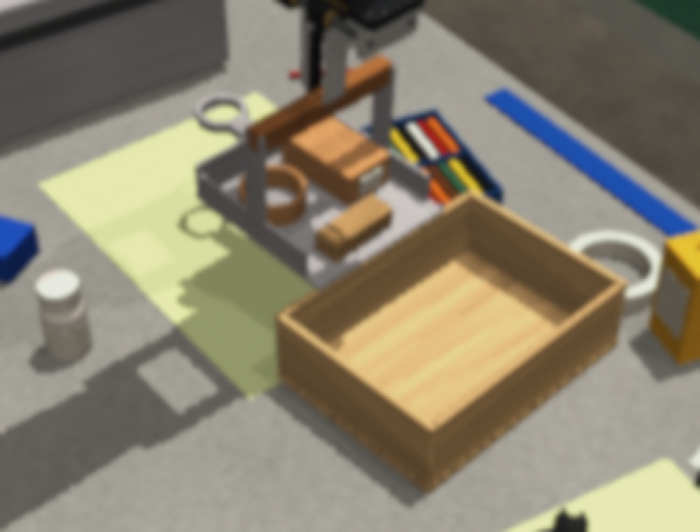

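In the side view the lip sits at the near rim, with its near corner at (320,278), and all three leftovers are still aboard. The view doesn't settle whether the lip is on top of the rim or against its outer face. I check with the depth data and one enlarged crop.

Run:
```python
from h import *
X=np.array([np.cos(BANG),np.sin(BANG)])
W=cap('wrist');S=cap('side');T=cap('top')
for n,s in(('wrist',W),('side',S),('top',T)):
    P=cloud(s).reshape(-1,3);hs=cv2.cvtColor(s['im'],cv2.COLOR_RGB2HSV).reshape(-1,3)
    u=(P[:,:2]-LIP)@INW;w=(P[:,:2]-LIP)@X
    b=(np.abs(w)<75)&(u>-30)&(u<15)&(P[:,2]>70)&(P[:,2]<110)
    g=b&(hs[:,1]<60);o=b&(hs[:,1]>80)&(P[:,2]<89)&(u>-12)
    if g.sum()>5: print(n,'grey',g.sum(),'u',np.round(np.percentile(u[g],[50,90,97]),1),'z',np.round(np.percentile(P[g&(u>-8),2],[5,50,95]),1))
    if o.sum()>5: print(n,'wood',o.sum(),'u',np.round(np.percentile(u[o],[3,10,50,90]),1))
    o2=(np.abs(w)>92)&(np.abs(w)<125)&(u>-12)&(u<12)&(P[:,2]>80)&(P[:,2]<90)&(hs[:,1]>60)
    if o2.sum()>5: print(n,'rim beside',o2.sum(),'u',np.round(np.percentile(u[o2],[3,50,97]),1),'z',np.median(P[o2,2]))
save(W,'wr'); 
c1=cv2.resize(S['im'][170:240,225:325],None,fx=5,fy=5,interpolation=cv2.INTER_CUBIC)
c2=cv2.resize(T['im'][130:200,230:290],None,fx=5,fy=5,interpolation=cv2.INTER_CUBIC)
cv2.imwrite('pics/lipc.png',np.hstack([c1,c2])[:,:,::-1])
```

```text
wrist grey 3084 u [-8.9 -0.1  1.2] z [86.9 88.1 89.3]
wrist rim beside 573 u [-5.2 -1.8  2.4] z 83.49417128350336
side grey 369 u [-7.   2.5  3.7] z [85.1 89.2 92.3]
side wood 144 u [1.3 2.  3.7 5.6]
side rim beside 63 u [-3.7  2.6  6.4] z 85.03381367325403
top grey 150 u [-6.2  1.6  2.9] z [84.6 88.4 93.4]
top rim beside 46 u [-4.1 -0.1  3. ] z 84.24847200034333
```

View pics/lipc.png

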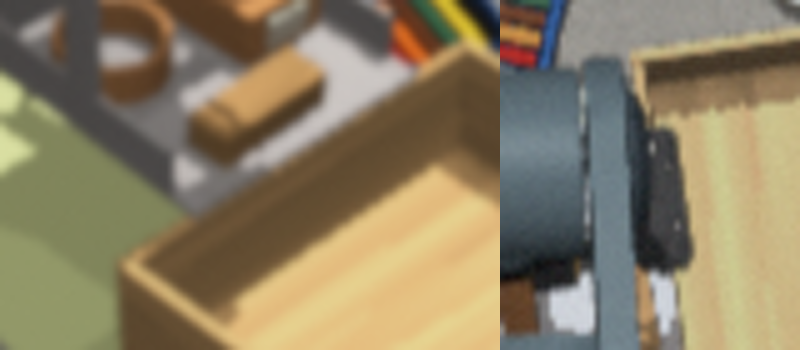

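The lip covers the rim band along the blade: grey meets the dark inner wall directly at (200,205)–(420,75), and the rim shows only at the ends. Blade top at 88–89 mm matches 85 + 4. So the lip rests on the rim, and I tip with force feedback.

Run:
```python
from h import *
F0=np.array([0.4,-0.4,-5.95]); z=82.5; L=LIP-INW*1.0
for t in list(range(7,44,3))+[44]:
    p,R=lip([*L,z],YBOX,t); r.servo_line(p,R,v=60)
    f=np.array(r.read_contact_force())-F0
    e=6-f[2]; print(t,round(z,2),np.round(f,1))
    if e>2 or e<-3: z-=np.clip(.17*e,-1,.8)
p,R=lip([*L,z],YBOX,44); r.servo_line(p,R,v=20);r.hold(.6)
print(r.read_time(),np.array(r.read_contact_force())-F0,z,r.read_grip_width(),r.read_tcp_pos(),p)
S=cap('side');save(S,'tip',(150,90,400,280),2.8);open('z.txt','w').write(str(z))
```

```text
7 82.5 [-1.3  3.2  7.4]
10 82.5 [-1.2  4.  10.9]
13 83.33 [-2.9  3.5  9.4]
16 83.9 [-1.4  1.4  7.2]
19 83.9 [-1.4  3.1  8.4]
22 83.9 [-1.7  3.2  8.8]
25 83.9 [-1.5  1.7 10.7]
28 84.69 [-1.6  1.6  9.1]
31 85.21 [-0.1  1.1  7. ]
34 85.21 [1.  1.1 6. ]
37 85.21 [0.1 1.6 5.7]
40 85.21 [0.4 1.4 6.6]
43 85.21 [1.3 1.5 6.8]
44 85.21 [1.2 0.3 7.8]
16.175 [ 0.44141725 -0.01685129  8.34885859] 85.2130385336548 18.706362783952578 [564.91901059 100.94265173 224.08670663] [564.85494082 100.94717325 223.98231071]
```

View pics/tip.png

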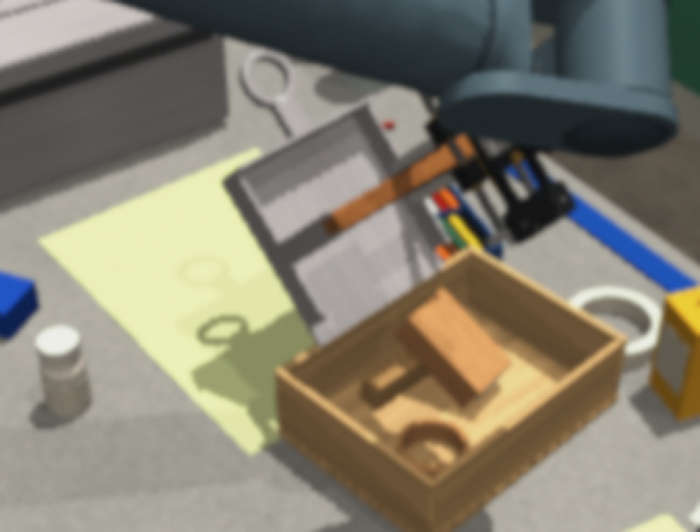

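All three leftovers are in the box (carton at (455,345), block (400,380), core (432,440)), the blade is empty and the lip is on the rim. Next I lift off, level out and hover over the post, measuring the eye before lowering.

Run:
```python
from h import *
import pickle
p,R=lip([*LIP,150],YBOX,44); r.servo_line(p,R,v=150)
p,R=lip([*LIP,150],YBOX,0); r.servo_line(p,R,v=150)
p,R=park(110); r.servo_line(p,R,v=220); r.hold(.4)
print(r.read_time(),r.read_tcp_pos(),p,r.read_grip_width(),r.read_contact_force())
T=cap('top');S=cap('side');Wr=cap('wrist');pickle.dump((T,S,Wr),open('s2.pkl','wb'))
ux=Rs(YPARK)[:2,0];uy=Rs(YPARK)[:2,1]
for n,s in(('top',T),('side',S),('wrist',Wr)):
    P=cloud(s).reshape(-1,3);P=P[~np.isnan(P[:,2])]
    a=(P[:,:2]-POST)@ux;b=(P[:,:2]-POST)@uy
    m=(np.hypot(a,b)<45)&(a<25)&(P[:,2]>122)&(P[:,2]<165)
    if m.sum()>5:
        q=cv2.minEnclosingCircle(np.c_[a,b][m].astype(np.float32));print(n,'eye (along,lat)',m.sum(),np.round(q[0],1),round(q[1],1),'mid',[(np.percentile(k[m],1)+np.percentile(k[m],99))/2 for k in(a,b)],'z',np.percentile(P[m,2],[5,50,95]))
    m=(a>65)&(a<235)&(np.abs(b)<78)&(P[:,2]>104)&(P[:,2]<125)
    if m.sum()>50:
        c=np.linalg.lstsq(np.c_[a[m]-150,b[m],np.ones(m.sum())],P[m,2],rcond=None)[0];print(n,'blade',m.sum(),'slopes deg',np.degrees(c[:2]),'z',c[2])
c=[cv2.resize(k,None,fx=2,fy=2,interpolation=cv2.INTER_CUBIC) for k in(T['im'][140:290,300:490],S['im'][200:350,290:480])]
cv2.imwrite('pics/hov.png',np.hstack(c)[:,:,::-1])
```

```text
20.925 [ 501.87325775 -382.33867978  216.02938771] [ 501.84960656 -382.39443021  216.        ] 18.160496288454695 [-0.50930492  0.47222861 -3.92255125]
top eye (along,lat) 161 [-0.  0.] 27.5 mid [np.float64(-1.205512495677576), np.float64(0.26496348744528575)] z [137.72479601 144.33483044 149.15536673]
top blade 1422 slopes deg [ 0.14837336 -0.0256942 ] z 113.90967610595672
side eye (along,lat) 286 [ 1.2 -0.4] 29.3 mid [np.float64(-0.15888669417638468), np.float64(-1.1988485349347737)] z [135.30708285 144.26755647 147.55843952]
side blade 4466 slopes deg [ 0.10498624 -0.08400036] z 113.7144564231568
wrist eye (along,lat) 1823 [ 0.7 -0.6] 28.2 mid [np.float64(-0.1710438164779422), np.float64(-0.0029933322621022995)] z [135.2356399  143.44633601 144.97033891]
wrist blade 22121 slopes deg [ 0.31902984 -0.03261264] z 113.01449569418403
```

View pics/hov.png

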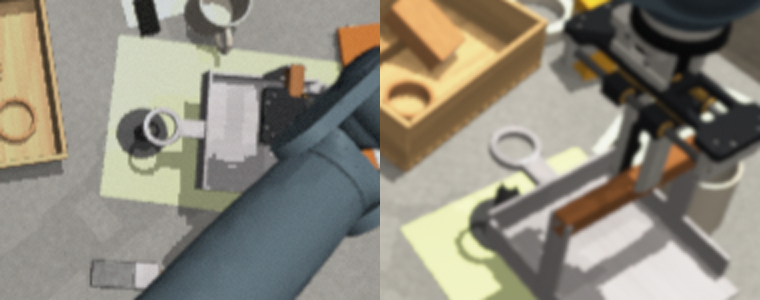

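The shovel is empty and level (within 0.3°). The eye is within about 1 mm of the post axis in all three views, and the mug handle at (222,45) is clear of the blade. I lower with force checks.

Run:
```python
from h import *
F0=np.array(r.read_contact_force())
ok=True
for z in[62,54,46,38,28,15,6,3]:
    p,R=park(z); r.servo_line(p,R,v=60); f=np.array(r.read_contact_force())-F0
    print(z,np.round(f,1))
    if np.linalg.norm(f)>8: ok=False;print('STOP');break
if ok:
    while z>-2.5:
        z-=.5;p,R=park(z); r.servo_line(p,R,v=15);f=np.array(r.read_contact_force())-F0
        if f[2]>5:break
    print(z,np.round(f,1))
print(r.read_time())
P=cloud(cap('wrist')).reshape(-1,3);P=P[~np.isnan(P[:,2])]
ux=Rs(YPARK)[:2,0];uy=Rs(YPARK)[:2,1]
a=(P[:,:2]-POST)@ux;b=(P[:,:2]-POST)@uy
m=(a>65)&(a<235)&(np.abs(b)<78)&(P[:,2]>-6)&(P[:,2]<15);c=np.linalg.lstsq(np.c_[a[m]-150,b[m],np.ones(m.sum())],P[m,2],rcond=None)[0];print('blade slopes',np.degrees(c[:2]),'z',c[2])
S=cap('side');save(S,'low',(290,200,500,360),3)
```

```text
62 [-0.4 -0.1 -0.3]
54 [ 0.4 -0.   0.7]
46 [0.  0.5 0.8]
38 [-0.3  0.5 -0.7]
28 [-0.7  1.2  0.2]
15 [-1.2  0.7  0.3]
6 [-0.9  0.  -0.2]
3 [-1.2  0.8 -0.9]
-1.0 [-3. -0.  8.]
26.1083
blade slopes [-0.04318591  0.01104206] z 3.0441144074673754
```

View pics/low.png

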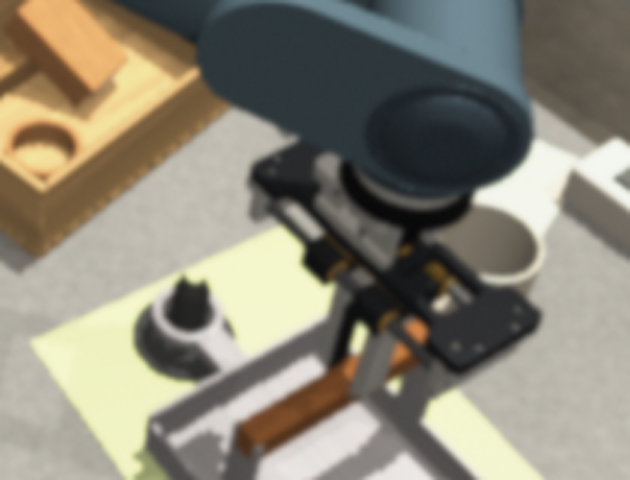

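The blade is flat (slopes under 0.05°, 8 N of table contact) and the post stands up through the eye at (190,300). I release, back off straight up and take a final look.

Run:
```python
from h import *
import pickle
p,R=park(0); r.servo_line(p,R,v=15)
r.move_gripper(60); r.hold(.2); print(r.read_grip_width(),r.read_contact_force())
p,R=park(130); r.servo_line(p,R,v=120)
p2=np.array(p)+[-130,150,60]; r.move_pose(p2,R); r.hold(.3)
print(r.read_time(),r.read_contact_force())
s0=pickle.load(open('s0.pkl','rb'));T=cap('top');S=cap('side')
P=cloud(T).reshape(-1,3);P=P[~np.isnan(P[:,2])]
ux=Rs(YPARK)[:2,0];uy=Rs(YPARK)[:2,1];a=(P[:,:2]-POST)@ux;b=(P[:,:2]-POST)@uy
m=(a>65)&(a<235)&(np.abs(b)<78)&(P[:,2]>-6)&(P[:,2]<15);print('blade z',m.sum(),np.median(P[m,2]))
c=[cv2.resize(k['im'],(400,300),interpolation=cv2.INTER_AREA) for k in(T,S)]
c0=[cv2.resize(s0[k]['im'],(400,300),interpolation=cv2.INTER_AREA) for k in('top','side')]
cv2.imwrite('pics/fin.png',np.vstack([np.hstack(c),np.hstack(c0)])[:,:,::-1])
```

```text
60.00309942409958 [-0.22829424 -0.9354635  -0.07149963]
29.8333 [-0.47253582  0.11032969  0.53086279]
blade z 1806 4.061219754895092
```

View pics/fin.png

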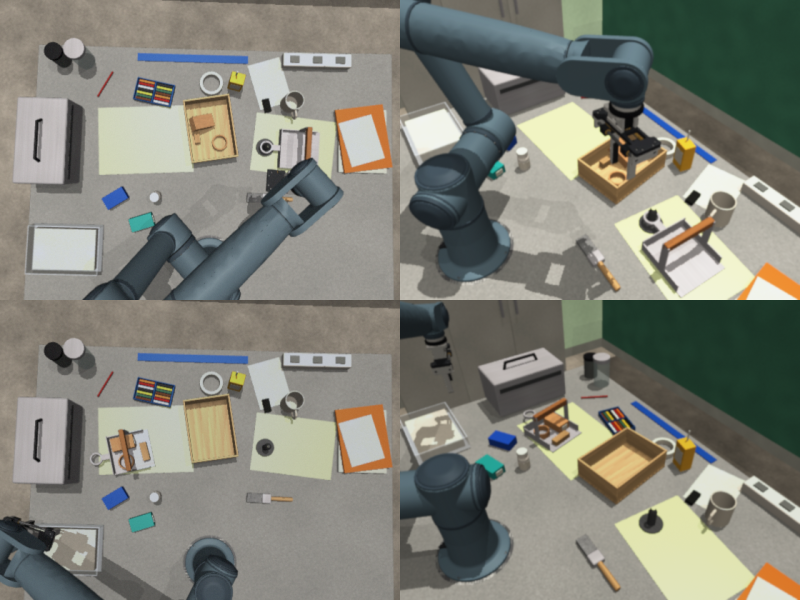

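The final top and side views (upper row) against the start (lower row) show:
- The shovel is parked with its eye round the post at (265,147), blade flat.
- The leftovers are in the box at (210,130).
- The bystanders are where they were, and the arm is clear.

I hand it in.

```bash
python3 -c "
from station import r
r.job_done();print(r.read_time())"
```

```text
the job is handed in; nothing more can be done
the job is handed in; nothing more can be done
```

The job is done and handed in at about 30 s of the 58 s allowed. All three leftovers are in the waste box and the shovel is parked with its eye round the post.

- **Carry and tip:** I rested the lip on the near rim with all three leftovers aboard, at about 7 N. I then tipped the shovel to 44° with about 6–11 N kept on the rim throughout, until everything had slid off.
- **Parking:** The eye was within about 1 mm of the post before lowering, and side force stayed under about 1.5 N on the way down. I let go only once the blade was flat on the table (slope under 0.05°).
- **Last checks:** The blade top is at 4.1 mm, which means it lies flat. Nothing touches the gripper, and by eye the bystanders I could see are where they started. The arm hid part of the brush in the top view, but the side view shows it in place.
- **Small disagreements:** I felt the rim at a commanded height of about 83.5 mm rather than 85 mm, most likely give in the grip. The three cameras put the lip 1–4 mm ahead of the middle of the rim, and the enlarged view showed it on the rim. No check failed.

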